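Pin the floating ring of a cable test jig into line

TASK

Take the square-headed taper pin out of its stand and drive it through the hole in the test jig's cover and the loose ring hidden beneath it, so that the ring is pulled into line. The nose will first land on the ring: do not force it, feel around gently until it drops in, then press the pin fully home, upright with its collar flat on the cover, and let go. Leave the round-headed gauge and the other things on the bench where they are.

Things in the scene. Friction and masses are not known exactly. Their poses are not given: they have to be found in the camera images.
- pin: Bare steel taper pin, 80 mm long, about 160 g, nose down in a socket of the stand. Origin at the centre of its flat tip, z up the pin. From the tip: nose 8 mm across widening evenly to 18.5 mm at 26 mm up; straight shank 18.5 mm across to 43 mm; round collar 30 mm across from 43 to 48 mm; square head 18 x 18 mm, faces along the pin's x and y, from 48 to 80 mm (grip here).
- pin_collar (a point): Centre of the underside of the pin's collar, 43 mm up from the pin's tip.
- jig: Fixed aluminium test jig: a stack 110 (x) x 100 (y) x 45 mm high of cover, loose black ring plate and base, plus a low circuit-board wing (up to 29 mm high) reaching 200 mm from the hole to its -y side. Origin at bench height under the centre of the cover hole, z up. Pressing the pin on the jig with more than 35 N damages it.
- cover_hole (a point): Centre of the mouth of the cover hole, on the cover's top face, 45 mm above the bench. The cover is fixed and 8 mm thick; its hole is round, 20 mm across, straight through.
- ring_line (a point): Point on the cover hole's axis, level with the ring plate's top (8.5 mm below the cover's top): where the ring's hole must come, not where it is. The ring is 68 mm across, 10 mm thick, its hole 20 mm. It slides stiffly (about 2 N) along one horizontal line and starts 8.3 to 9.2 mm off axis, in an unmeasured direction, new each time, so a centred nose lands on it.
- base_hole (a point): Centre of the top of the fixed base's hole (24 mm across, 26 mm deep) on the cover hole's axis. To get there: shift the nose 3.5 to 4 mm off centre, within the cover hole, towards the side where the ring's hole lies and it drops in; carried back to the middle it takes the ring along, and pressing down then pulls the ring into line.
- stand: Fixed grey plastic stand 50 (x) x 150 (y) x 50 mm high with two through sockets 21 mm across, 45 mm either side of its centre along its y. Origin at its underside centre. The pin hangs by its collar in one socket (either one) with the tip 7 mm above the bench, the gauge in the other.
- gauge: Bystander: bare steel straight gauge with the same collar but a round head 22 mm across and 32 mm high, in the other socket of the stand. Origin at the centre of its lower end.
- reel: Bystander: reel of solder wire, 60 mm across and 50 mm high, standing on the bench. Origin at its underside centre.
- screwdriver: Bystander: screwdriver lying on the bench. Origin at its middle on the bench.
- heatgun: Bystander: grey heat gun standing on its foot, 211 mm high, body 84 mm across, handle sticking out about 145 mm to its +y side. Origin at the centre of its foot.
Mind the look-alikes: they are no part of the job. Leave any purple look-alike of the pin alone.

How it is judged:
By the outcome, as a careful person would: the job done as asked, in the order asked, and still so for the second after the job is handed in, with the robot touching nothing.
It also fails if it takes over 56 s, if anything falls off the work surface, if the arm or the gripper's body presses on something with over 40 N, if the wrist force passes 120 N, or if a joint passes its speed limit or range.

ROBOT

A 6-joint arm with a two-finger parallel gripper is mounted at the origin on the work surface. World frame = base frame: x ahead of the robot, y to its left, z up, the work surface at z = 0. Lengths are in m, angles in degrees, forces in N, time in s.
With the tool pointing down it reaches from about 0.375 to 0.9 m from the base axis. Payload 3.1 kg.
Tool frame: the origin (TCP) lies midway between the tips of the shut fingers; the grasp point (between the pads) lies 19 mm behind it; y points along the fingers, x is the direction in which the jaws open and shut, and the axes are right-handed (so a half turn about y gives the same grasp; the last joint's range is limited). The gripper opens to 87 mm and grips with 3 to 60 N. Pads are 19 mm wide; open, the fingers measure 117 mm over their backs; the gripper's body (75 mm by 190 mm) begins 51 mm behind the grasp point.
Start: joints at [-73.654, 30.224, 82.088, -0, 67.689, -10.227], TCP at [0.28, -0.559, 0.223] pointing down, gripper open.
Joint ranges: [-176.69, 176.69], [-43.24, 126.21], [12.49, 139.97], [-82, 262], [0, 151.66], [-163.58, 163.58]. Speed limits (degrees/s): [159.86, 159.86, 180, 180, 180, 180].

INTERFACE

Orientations are given as a 3x3 rotation matrix whose columns are the frame's x, y, z axes.
In Python, from rig import bot, optics, spotter gives the robot as it stands. The module is installed in compiled form; this text tells all that it offers.
- The arm moves only by the shell command python3 -m inch 'ROWS' [OPENING]. ROWS is JSON, a list of rows, each a list of 2 entries, a list of its own where there are three numbers: the shift along the tool's x, y, z in m, then the turn about the tool's y in units of 5 degrees (1.0 is 5 degrees). In form: [[[tx, ty, tz], yaw], ...]. A call has 1 to 12 rows; each row is the pose to reach, as a shift and turn from the pose commanded when the call began, along the tool's axes at that moment; what a row does not reach only later rows make up. A row lasts 1/12 s, in which the tool goes at most 41.7 mm and 7.16 degrees, less where a joint would pass 70% of its speed; a pose out of reach is approached as far as the arm can. A call with a gripper value outside its range is refused whole. OPENING is the gripper command: -1 is fully open, 1 is shut, values between are in proportion, set as the call begins (- or left out, the last holds). The fingers move at their own pace and stop on an object; the grip force is fixed at half the most. Time passes only in rows, so rows that repeat a pose let the fingers close. It gives the time, the measured TCP pose, the force and the opening at its end, in the units of the state.
- bot.read_state(): the state, without advancing time (a new reading comes with each control period).
- optics.capture(name): name is "side" or "top" or "wrist"; returns a dict with "pixels" (400x640x3 uint8, red, green, blue), "z_map" (400x640 float32, m along the optical axis (not along the pixel's ray), 0 where there is no reading), "mtx" (3x3 intrinsics, pixels), "world_from_camera" (4x4, takes a point from camera to world coordinates). Camera axes: x right, y down, z forward; pixel columns grow to the right and rows downward; lengths in m; the calibration is good to about 2 mm. A picture is of the moment at which its call begins.
- bot.hand_in(): hands the job in, once; it reports no verdict.
Trained networks look in the newest picture that a camera, given by its name, has taken for a name from the list of things; names that differ only in an ending like _2 or _b are one class to them, and where a whole thing is asked for, a point or a joint stands for the part that bears it (a point fixed in the world has none). Each returns a list of dicts, best first, with "confidence" (0 to 1); they miss things now and then, are a little off and sometimes report something else, mostly with a low value. They report only what shows in the picture. A call takes as long as a camera call. They do not tell look-alikes from the thing itself.
- spotter.find_in(camera, query): "location" ([x, y, z] in m, in world coordinates, good to about 4 mm: the middle of the surface that is visible of it).
- spotter.masks_of(camera, query): "pixels" (400x640 bool, what is visible of it).
The state is a dict: "time_s": time; "joint_positions": joint angles; "qvel": joint speeds; "tau": joint torques, N m; "position": TCP position; "tcp_rot": TCP orientation; "force": force on the tool from outside, world axes, zero at the start; "moment": the same for the moment, N m; "opening": opening from 0.0 (shut) to 1.0 (fully open).
Only numpy, scipy, OpenCV 4.12 (cv2) and the standard library are available. Lean on these libraries where they do the work, as an engineer would, in place of code of your own. Each camera call takes 0.05 s, during which the arm holds its last target. There are 200 camera calls.

## Working session

There is one attempt and no reset: what is moved stays moved. The work goes in short steps, Python scripts to look and compute and a shell command to move; the robot and the scene stay as the last step left them, time stands still between calls to the robot, and variables do not carry over. Pictures are saved under pics/ and viewed, and the job is handed in when it is done.

```bash
mkdir -p pics
cat > h.py <<'E'
import numpy as np, cv2
from rig import bot, optics, spotter
def snap(cam,name):
    c=optics.capture(cam); cv2.imwrite(f'pics/{name}.png',cv2.cvtColor(c['pixels'],cv2.COLOR_RGB2BGR)); return c
def cloud(c):
    z=c['z_map']; v,u=np.indices(z.shape); K=c['mtx']; T=c['world_from_camera']
    P=np.stack([(u-K[0,2])/K[0,0]*z,(v-K[1,2])/K[1,1]*z,z],-1)@T[:3,:3].T+T[:3,3]
    P[z==0]=np.nan; return P
E
python3 - <<'E'
from h import *
np.set_printoptions(precision=4,suppress=True)
s=bot.read_state(); print(s['time_s'],s['position'],s['tcp_rot'],s['force'],s['opening'])
for cam in ('top','side'):
    c=snap(cam,cam+'0')
    print(cam,c['world_from_camera'])
    for q in ('pin','gauge','jig','stand','cover_hole','reel','screwdriver','heatgun'):
        for d in spotter.find_in(cam,q)[:3]: print(cam,q,round(d['confidence'],2),np.array(d['location']))
E
```

```text
0.0 [ 0.2794 -0.5583  0.2216] [[ 0.4474 -0.0006  0.8944]
 [-0.8944  0.0021  0.4474]
 [-0.0021 -1.      0.0004]] [-0.8254 -0.2625 -0.3071] 0.9991262710615063
top [[ 0.0002 -0.9951  0.099   0.5111]
 [-1.      0.0004  0.0055  0.1141]
 [-0.0055 -0.099  -0.9951  0.8986]
 [ 0.      0.      0.      1.    ]]
top pin 0.71 [0.4431 0.2057 0.0751]
top pin 0.65 [0.4396 0.277  0.0754]
top pin 0.6 [0.5305 0.2617 0.0806]
top jig 0.98 [ 0.5334 -0.1575  0.0269]
top stand 0.78 [0.5232 0.2267 0.0505]
top cover_hole 0.57 [ 0.5343 -0.1582  0.0257]
top reel 0.85 [0.7766 0.0143 0.0514]
top screwdriver 0.56 [ 0.7928 -0.2431  0.0295]
top screwdriver 0.37 [0.7734 0.0133 0.0497]
top heatgun 0.92 [0.6275 0.3913 0.1371]
side [[ 0.9994 -0.0317  0.0165  0.5869]
 [-0.0342 -0.7187  0.6945 -0.549 ]
 [-0.0102 -0.6946 -0.7193  0.7581]
 [ 0.      0.      0.      1.    ]]
side pin 0.75 [0.634  0.2446 0.0503]
side pin 0.74 [0.4383 0.2039 0.0488]
side pin 0.71 [0.4389 0.2722 0.0526]
side gauge 0.61 [0.5144 0.1761 0.0703]
side gauge 0.6 [ 0.534  -0.164   0.0258]
side jig 0.7 [ 0.5357 -0.1648  0.026 ]
side stand 0.91 [0.5211 0.19   0.0519]
side cover_hole 0.94 [ 0.5318 -0.1672  0.0281]
side reel 0.96 [0.7733 0.0011 0.0524]
side screwdriver 0.93 [ 0.7912 -0.2463  0.0193]
side heatgun 0.81 [0.6283 0.3825 0.1112]
side heatgun 0.53 [0.5306 0.2618 0.0682]
```

View pics/top0.png

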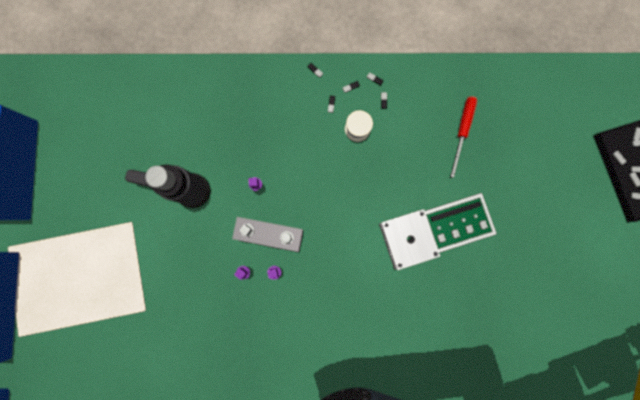

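View pics/side0.png

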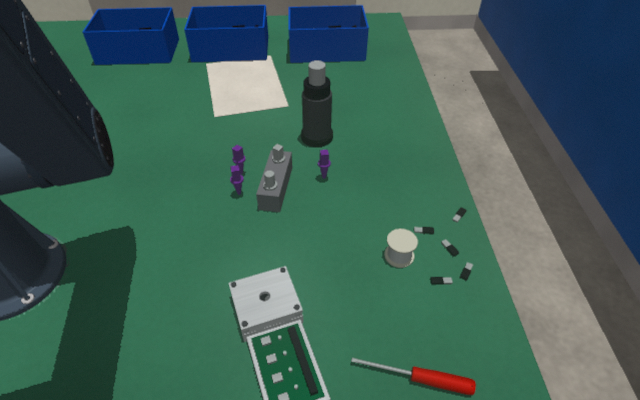

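The top view shows the stand at (268,234). The pin's square head is at (246,230), in the socket farther from the robot's right, and the round gauge is at (287,237). Purple look-alikes are at (255,184), (243,272) and (275,272). The jig hole is at (410,239).

```bash
cat > m.py <<'E'
from h import *
np.set_printoptions(precision=4,suppress=True)
c=snap('top','top1'); P=cloud(c); K=c['mtx']; T=c['world_from_camera']
def plane(u,v,z):
    r=T[:3,:3]@np.linalg.solve(K,[u,v,1]); return T[:3,3]+r*(z-T[2,3])/r[2]
print('f',K[0,0])
for n,(u,v) in dict(pin=(246,230),gauge=(287,237)).items():
    S=P[v-16:v+17,u-16:u+17]; m=np.abs(S[...,2]-0.087)<0.008
    q=S[m]; print(n,m.sum(),q.mean(0),cv2.minAreaRect(q[:,:2].astype(np.float32)*1000))
img=c['pixels']; g=cv2.cvtColor(img,cv2.COLOR_RGB2GRAY)
sub=g[230:250,400:422]; v,u=np.nonzero(sub<80); print('hole px',u.mean()+400,v.mean()+230,len(u)); print('hole',plane(u.mean()+400,v.mean()+230,0.045))
m=np.abs(P[...,2]-.045)<.006; m[:, :370]=0; m[:,450:]=0; m[:180]=0;m[290:]=0
print('cover',cv2.minAreaRect(P[m][:,:2].astype(np.float32)*1000),P[m].mean(0))
m=np.abs(P[...,2]-.05)<.006; m[:, :225]=0; m[:,310:]=0; m[:205]=0;m[260:]=0
print('stand',cv2.minAreaRect(P[m][:,:2].astype(np.float32)*1000))
cv2.imwrite('pics/z1.png',cv2.cvtColor(np.hstack([cv2.resize(img[205:260,220:310],None,fx=4,fy=4,interpolation=2),cv2.resize(img[212:267,370:460],None,fx=4,fy=4,interpolation=2)]),4))
E
python3 m.py
```

```text
f 377.33522953168074
pin 76 [0.5333 0.2695 0.0874] ((533.5176391601562, 269.90997314453125), (18.212173461914062, 17.57796287536621), 54.08446502685547)
gauge 80 [0.5166 0.1817 0.0877] ((516.3683471679688, 182.09957885742188), (20.003299713134766, 19.666505813598633), 43.5870361328125)
hole px 410.61538461538464 239.15384615384616 26
hole [ 0.5119 -0.0958  0.045 ]
cover ((513.2787475585938, -96.03929138183594), (110.07244110107422, 100.79115295410156), 17.59613800048828) [ 0.5128 -0.0954  0.0457]
stand ((524.9803466796875, 225.869873046875), (149.80116271972656, 49.891937255859375), 79.13536834716797)
```

View pics/z1.png

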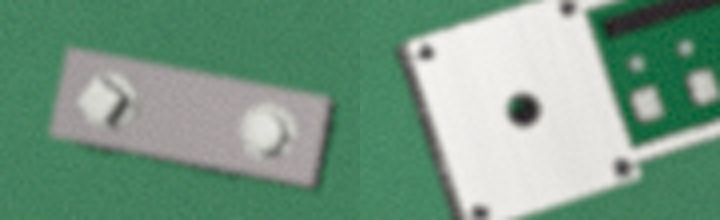

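```bash
python3 -m inch '[[[-0.04,0,0.038],0],[[-0.07,0,0.067],0],[[-0.1,0,0.095],0],[[-0.13,0,0.124],0],[[-0.16,0,0.153],0],[[-0.19,0,0.181],0],[[-0.217,0,0.207],0],[[-0.244,0,0.233],0],[[-0.271,0,0.258],0],[[-0.298,0,0.284],0],[[-0.325,0,0.31],0],[[-0.352,0,0.336],0]]' -0.15
python3 -m inch '[[[-0.027,0,0.026],-1],[[-0.054,0.0,0.051],-2],[[-0.081,0.0,0.077],-3],[[-0.108,0.01,0.103],-4],[[-0.135,0.02,0.129],-5],[[-0.162,0.02,0.154],-5.5],[[-0.189,0.02,0.18],-5.5],[[-0.216,0.02,0.206],-5.5],[[-0.243,0.02,0.231],-5.5],[[-0.265,0.02,0.252],-5.5],[[-0.275,0.02,0.262],-5.5],[[-0.275,0.02,0.262],-5.5]]'
```

```text
time_s: 1.95
position: [0.423, -0.0921, 0.2229]
tcp_rot: [[0.447, 0.001, 0.894], [-0.894, -0.0, 0.447], [0.001, -1.0, 0.001]]
force: [1.3, 0.6, -0.3]
opening: 0.57
time_s: 2.95
position: [0.5351, 0.2727, 0.2026]
tcp_rot: [[0.812, 0.002, 0.584], [-0.584, 0.002, 0.812], [0.001, -1.0, 0.003]]
force: [0.1, -0.3, -0.1]
opening: 0.577
```

Run:
```python
from h import *
np.set_printoptions(precision=4,suppress=True)
c=snap('wrist','w0'); P=cloud(c); s=bot.read_state(); print(s['position']); print(c['world_from_camera'])
m=(np.abs(P[...,2]-.087)<.006)&(np.linalg.norm(P[...,:2]-[.5335,.27],axis=-1)<.025)
q=P[m]; print(m.sum(), q.mean(0),cv2.minAreaRect(q[:,:2].astype(np.float32)*1000))
```

```text
[0.5341 0.2708 0.2023]
[[ 0.8113 -0.5634 -0.1561  0.578 ]
 [-0.5846 -0.7818 -0.2169  0.3333]
 [ 0.0002  0.2672 -0.9636  0.3645]
 [ 0.      0.      0.      1.    ]]
477 [0.5323 0.2706 0.0863] ((531.8510131835938, 270.175048828125), (18.03827476501465, 17.9942569732666), 54.52627182006836)
```

View pics/w0.png

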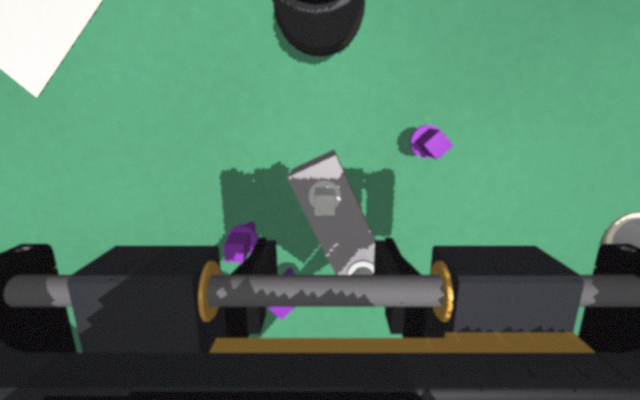

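The wrist view shows the pin's square head at (325,195), aligned with the jaws. The gauge is at (360,265) and the purple decoys are clear of the fingers. I'll descend and grip.

```bash
python3 -m inch '[[[-0.001,0.03,-0.001],0],[[-0.001,0.06,-0.001],0],[[-0.001,0.09,-0.001],0],[[-0.001,0.115,-0.001],0],[[-0.001,0.13,-0.001],0],[[-0.001,0.138,-0.001],0],[[-0.001,0.143,-0.001],0],[[-0.001,0.143,-0.001],0]]'
python3 -m inch '[[[0,0,0],0],[[0,0,0],0],[[0,0,0],0],[[0,0,0],0],[[0,0,0],0],[[0,0,0],0]]' 1
```

```text
time_s: 3.67
position: [0.5323, 0.2683, 0.0592]
tcp_rot: [[0.809, -0.001, 0.588], [-0.588, -0.0, 0.809], [-0.001, -1.0, -0.001]]
force: [0.1, -0.2, -0.3]
opening: 0.571
time_s: 4.17
position: [0.5325, 0.2693, 0.06]
tcp_rot: [[0.81, 0.0, 0.587], [-0.587, 0.0, 0.81], [-0.0, -1.0, 0.0]]
force: [-2.9, 1.9, 1.9]
opening: 0.206
```

```bash
python3 -m inch '[[[0,-0.01,0],0],[[0,-0.03,0],0],[[0,-0.055,0],0],[[0,-0.08,0],0],[[0,-0.105,0],0],[[0,-0.12,0],0]]'
python3 -m inch '[[[0.01,0,-0.016],0],[[0.028,0,-0.044],0],[[0.048,0,-0.075],0],[[0.068,0,-0.106],0],[[0.088,0,-0.137],0],[[0.108,0,-0.168],0],[[0.128,0,-0.199],0],[[0.148,0,-0.23],0],[[0.168,0,-0.261],0],[[0.184,0,-0.286],0],[[0.194,0,-0.301],0],[[0.198,0,-0.307],0]]'
python3 -m inch '[[[0,0.01,0],0],[[0,0.01,0],0],[[0,0.01,0],0]]'
python3 - <<'E'
from h import *
np.set_printoptions(precision=4,suppress=True)
s=bot.read_state(); print(s['time_s'],s['position'],s['force'],s['moment'],s['opening'])
for n in ('wrist','side','top'):
    snap(n,n+'2')
    for q in ('cover_hole','pin'):
        for d in spotter.find_in(n,q)[:2]: print(n,q,round(d['confidence'],2),np.array(d['location']))
E
```

```text
time_s: 4.67
position: [0.5334, 0.2695, 0.1827]
tcp_rot: [[0.81, 0.003, 0.587], [-0.587, 0.001, 0.81], [0.002, -1.0, 0.003]]
force: [1.3, -0.2, -1.4]
opening: 0.206
time_s: 5.67
position: [0.5128, -0.0987, 0.1801]
tcp_rot: [[0.808, 0.001, 0.589], [-0.589, -0.001, 0.808], [0.001, -1.0, -0.0]]
force: [-0.1, 0.4, -1.5]
opening: 0.203
time_s: 5.92
position: [0.5116, -0.0939, 0.1687]
tcp_rot: [[0.81, -0.003, 0.586], [-0.586, 0.002, 0.81], [-0.003, -1.0, -0.0]]
force: [-0.2, 0.2, -0.8]
opening: 0.203
5.9167 [ 0.5116 -0.0939  0.1687] [-0.1881  0.2167 -0.847 ] [ 0.0188 -0.0181 -0.0493] 0.2026261257318785
wrist cover_hole 0.93 [ 0.5368 -0.103   0.0498]
wrist pin 0.77 [ 0.5175 -0.0882  0.1822]
side cover_hole 0.76 [ 0.5334 -0.1654  0.029 ]
side cover_hole 0.3 [ 0.7904 -0.2478  0.0206]
side pin 0.74 [ 0.5102 -0.1045  0.1628]
side pin 0.55 [0.6357 0.243  0.0513]
top cover_hole 0.64 [ 0.5312 -0.0756  0.0423]
top pin 0.7 [0.4404 0.2064 0.073 ]
top pin 0.63 [0.4412 0.2795 0.0714]
```

View pics/wrist2.png

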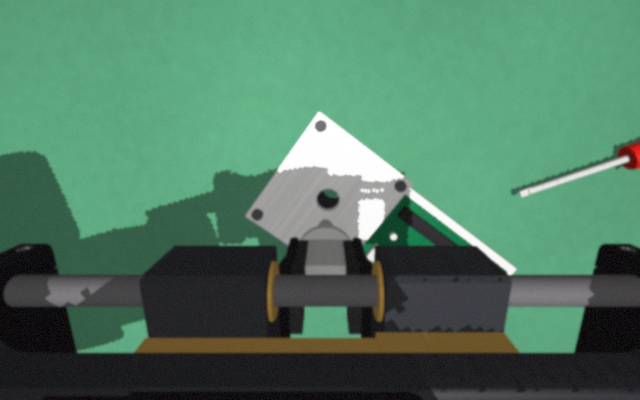

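View pics/side2.png

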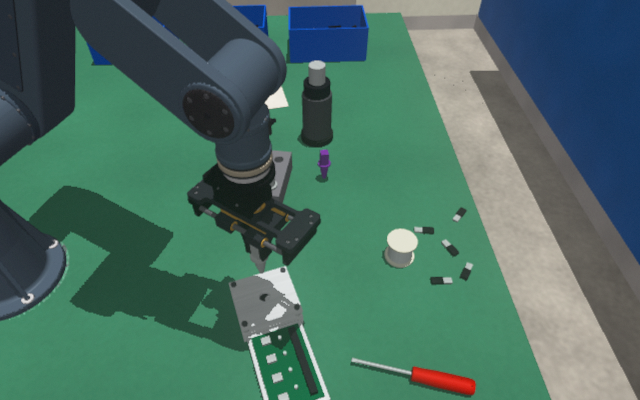

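The wrist view shows the hole at (328,199), just ahead of the held pin at (325,250). The side view shows the hole near (264,297) with the pin above it. I'll measure the hole precisely.

```bash
cat > hole.py <<'E'
from h import *
np.set_printoptions(precision=4,suppress=True)
for n,(u0,v0,r) in dict(wrist=(328,199,16),side=(264,297,12)).items():
    c=snap(n,n+'3'); K=c['mtx']; T=c['world_from_camera']
    g=cv2.cvtColor(c['pixels'],cv2.COLOR_RGB2GRAY)[v0-r:v0+r+1,u0-r:u0+r+1]
    th,b=cv2.threshold(g,0,255,cv2.THRESH_BINARY_INV+cv2.THRESH_OTSU)
    k,lab,st,ce=cv2.connectedComponentsWithStats(b)
    j=lab[r,r]; 
    ct,_=cv2.findContours((lab==j).astype(np.uint8),0,2); 
    uv=max(ct,key=len)[:,0]+[u0-r,v0-r]
    rays=(T[:3,:3]@np.linalg.solve(K,np.c_[uv,np.ones(len(uv))].T)).T
    W=T[:3,3]+rays*((.045-T[2,3])/rays[:,2])[:,None]
    e=cv2.minEnclosingCircle(W[:,:2].astype(np.float32)*1000); el=cv2.fitEllipse(W[:,:2].astype(np.float32)*1000)
    print(n,th,st[j],e,el)
    cv2.imwrite(f'pics/{n}3z.png',cv2.resize(g,None,fx=10,fy=10,interpolation=0))
E
python3 hole.py; python3 -c "
import cv2,numpy as np
a=cv2.imread('pics/wrist3z.png');b=cv2.imread('pics/side3z.png');b=cv2.resize(b,a.shape[1::-1]);cv2.imwrite('pics/hz.png',np.hstack([a,b]))"
```

```text
wrist 100.0 [  2   6  22  20 331] ((511.6227111816406, -95.46910095214844), 9.403010368347168) ((511.9016418457031, -95.18318176269531), (16.617897033691406, 18.39387321472168), 42.993690490722656)
side 157.0 [  0   0  25  25 597] ((507.21685791015625, -99.57258605957031), 31.79515838623047) ((507.0541076660156, -99.46337127685547), (55.56365966796875, 64.24088287353516), 19.65808868408203)
```

View pics/hz.png

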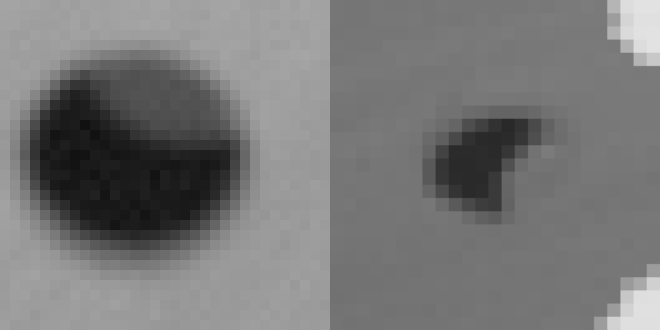

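Run:
```python
from h import *
np.set_printoptions(precision=4,suppress=True,linewidth=220)
c=optics.capture('wrist'); P=cloud(c)
print((P[184:214:2,312:344:2,2]*1000).round(0))
im=c['pixels'][180:218,306:350]; cv2.imwrite('pics/hz2.png',cv2.cvtColor(cv2.resize(np.clip(im.astype(float)*3-20,0,255).astype(np.uint8),None,fx=12,fy=12,interpolation=0),4))
s=bot.read_state();print(s['position'],s['force'],s['moment'])
```

```text
[[45. 46. 44. 44. 45. 45. 45. 45. 46. 46. 45. 47. 44. 45. 44. 44.]
 [45. 45. 44. 45. 46. 44. 45. 44. 45. 44. 43. 44. 45. 44. 45. 45.]
 [45. 45. 45. 44. 44. 43. 43. -0. 44. 44. 45. 45. 44. 45. 43. 45.]
 [44. 45. 45. 45. 31.  0. -1. -1.  0. -2. 45. 45. 45. 45. 46. 45.]
 [45. 46. 44. 36. 35. -1.  1. -0.  0. -0. -1.  0. 45. 45. 45. 45.]
 [45. 46. 36. 36. 36. 33.  0.  0.  0. -2. -1.  1. 46. 45. 44. 44.]
 [46. 44. 35. 36. 35. 36. 31. -0. -0. -1. -1.  2. 28. 43. 45. 44.]
 [45. 37. 36. 37. 36. 37. 35. 35. 34. 32. 32. 32. 34. 45. 45. 44.]
 [44. 42. 37. 35. 36. 36. 35. 35. 36. 37. 37. 38. 37. 45. 45. 44.]
 [44. 44. 36. 36. 37. 37. 37. 37. 36. 36. 36. 36. 43. 45. 44. 45.]
 [45. 45. 40. 36. 35. 35. 36. 36. 37. 36. 36. 37. 45. 45. 44. 45.]
 [45. 44. 45. 39. 37. 36. 37. 36. 37. 37. 38. 44. 45. 44. 44. 45.]
 [45. 45. 44. 45. 41. 39. 38. 38. 38. 41. 44. 43. 45. 45. 46. 45.]
 [46. 44. 45. 45. 44. 45. 44. 43. 43. 43. 45. 46. 44. 44. 45. 43.]
 [44. 45. 44. 46. 46. 45. 43. 45. 45. 45. 45. 46. 45. 44. 44. 45.]]
[ 0.5128 -0.0956  0.1696] [ 0.4952  0.3833 -1.4375] [-0.0286 -0.0009 -0.0149]
```

View pics/hz2.png

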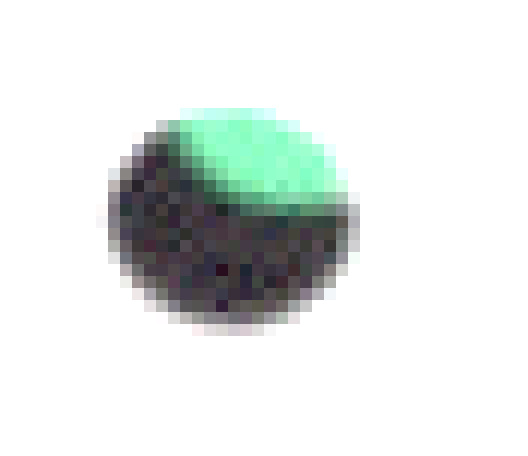

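Through the hole, the wrist camera's image and depth show green bench at the upper right (~(330,192)) and the black ring at z≈36 mm elsewhere. That gives the ring's direction, so I'll fit it.

Run:
```python
from h import *
from scipy.optimize import least_squares
np.set_printoptions(precision=4,suppress=True,linewidth=220)
c=optics.capture('wrist'); K=c['mtx']; T=c['world_from_camera']
I=c['pixels'].astype(float)
def pl(uv,z):
    r=(T[:3,:3]@np.linalg.solve(K,np.c_[uv,np.ones(len(uv))].T)).T
    return (T[:3,3]+r*((z-T[2,3])/r[:,2])[:,None])[:,:2]*1000
h=np.array([511.9,-95.2])
G=(I[...,1]-I[...,0]>15)
pts=[]
for u in range(319,340):
    col=np.nonzero(G[182:212,u])[0]
    if len(col): 
        p=pl(np.array([[u,182+col.max()+.5]]),.0365)[0]
        if np.linalg.norm(p-h)<9: pts.append(p)
pts=np.array(pts); print(len(pts),pts-h)
for off in(8.3,8.75,9.2):
    f=lambda t:np.linalg.norm(pts-h-off*np.array([np.cos(t[0]),np.sin(t[0])]),axis=1)-10
    r=least_squares(f,[0.5]); d=np.array([np.cos(r.x[0]),np.sin(r.x[0])])
    R=np.array([[.81,.586],[-.586,.81]])
    print(off,np.degrees(r.x),r.cost,'world dir',d,'tool x,z',d@R)
s=bot.read_state();print(s['position'])
```

```text
15 [[-0.6076  6.2686]
 [-0.9667  4.2755]
 [-0.7872  3.0155]
 [-0.6073  1.7535]
 [-0.4272  0.4894]
 [-0.2467 -0.7768]
 [ 0.4742 -1.3   ]
 [ 1.195  -1.8233]
 [ 1.3769 -3.0923]
 [ 2.6367 -2.8698]
 [ 2.8198 -4.1397]
 [ 3.5413 -4.6634]
 [ 4.7993 -4.4396]
 [ 5.5202 -4.9629]
 [ 7.3092 -3.9931]]
8.3 [32.8063] 15.162003011514825 world dir [0.8405 0.5418] tool x,z [0.3633 0.9314]
8.75 [31.3277] 8.780676981924591 world dir [0.8542 0.5199] tool x,z [0.3872 0.9217]
9.2 [29.7792] 4.436078118051587 world dir [0.8679 0.4967] tool x,z [0.412  0.9109]
[ 0.5128 -0.0957  0.1696]
```

```bash
python3 -m inch '[[[-0.001,0.015,-0.001],0],[[-0.001,0.035,-0.001],0],[[-0.001,0.05,-0.001],0],[[-0.001,0.06,-0.001],0],[[-0.001,0.068,-0.001],0],[[-0.001,0.072,-0.001],0],[[-0.001,0.075,-0.001],0],[[-0.001,0.076,-0.001],0],[[-0.001,0.076,-0.001],0],[[-0.001,0.076,-0.001],0]]'
python3 -m inch '[[[0,0.001,0],0],[[0,0.002,0],0],[[0,0.003,0],0],[[0,0.003,0],0]]'
python3 -m inch '[[[0,0.0005,0],0],[[0,0.001,0],0],[[0,0.0015,0],0],[[0,0.0015,0],0]]'
```

```text
time_s: 7.4
position: [0.5118, -0.096, 0.0941]
tcp_rot: [[0.81, 0.001, 0.587], [-0.587, -0.0, 0.81], [0.001, -1.0, 0.0]]
force: [0.4, -0.5, -1.3]
opening: 0.207
time_s: 7.73
position: [0.5113, -0.0958, 0.0905]
tcp_rot: [[0.81, -0.0, 0.587], [-0.587, 0.0, 0.81], [-0.0, -1.0, -0.0]]
force: [-0.7, 0.8, -0.2]
opening: 0.203
time_s: 8.07
position: [0.5114, -0.0959, 0.0893]
tcp_rot: [[0.81, 0.0, 0.587], [-0.587, -0.0, 0.81], [0.0, -1.0, 0.0]]
force: [0.2, -0.0, 2.1]
opening: 0.202
```

Contact: the force rose by about 3 N with the tip at about 36 mm, so the nose is on the ring. I'll shift towards the ring's hole and feel down.

```bash
python3 -m inch '[[[0,-0.001,0],0],[[0.0005,-0.001,0.0012],0],[[0.001,-0.001,0.0024],0],[[0.0015,-0.001,0.0034],0],[[0.0015,-0.001,0.0034],0]]'
python3 -m inch '[[[0,0.001,0],0],[[0,0.002,0],0],[[0,0.003,0],0],[[0,0.003,0],0],[[0,0.003,0],0]]'
```

```text
time_s: 8.48
position: [0.5149, -0.0939, 0.0899]
tcp_rot: [[0.81, 0.0, 0.587], [-0.587, -0.0, 0.81], [0.0, -1.0, 0.0]]
force: [0.3, 0.6, -1.7]
opening: 0.207
time_s: 8.9
position: [0.5146, -0.094, 0.087]
tcp_rot: [[0.81, -0.0, 0.587], [-0.587, 0.0, 0.81], [-0.0, -1.0, 0.0]]
force: [0.9, -0.4, -1.4]
opening: 0.206
```

No force at 87 mm, which is below the contact height, so the nose dropped into the ring's hole. I'll go a little deeper, then carry it back to the middle.

```bash
python3 -m inch '[[[0,0.0005,0],0],[[0,0.001,0],0],[[0,0.0015,0],0],[[0,0.0015,0],0],[[0,0.0015,0],0]]'
python3 -m inch '[[[-0.0003,0,-0.0007],0],[[-0.0006,0,-0.0014],0],[[-0.0009,0,-0.0021],0],[[-0.0012,0,-0.0027],0],[[-0.0014,0,-0.0032],0],[[-0.0014,0,-0.0032],0],[[-0.0014,0,-0.0032],0]]'
```

```text
time_s: 9.32
position: [0.5148, -0.0941, 0.0856]
tcp_rot: [[0.81, 0.0, 0.587], [-0.587, -0.0, 0.81], [0.0, -1.0, 0.0]]
force: [0.7, -0.3, -1.5]
opening: 0.205
time_s: 9.9
position: [0.5115, -0.0957, 0.0856]
tcp_rot: [[0.81, -0.0, 0.587], [-0.587, 0.0, 0.81], [-0.0, -1.0, 0.0]]
force: [1.5, 1.3, -1.3]
opening: 0.205
```

The lateral force is about 2 N along the ring's direction, so the ring is moving with the pin. I'll press down in stages.

```bash
python3 -m inch '[[[0,0.001,0],0],[[0,0.002,0],0],[[0,0.003,0],0],[[0,0.004,0],0],[[0,0.005,0],0],[[0,0.006,0],0],[[0,0.006,0],0]]'
python3 -m inch '[[[0,0.001,0],0],[[0,0.002,0],0],[[0,0.003,0],0],[[0,0.004,0],0],[[0,0.005,0],0],[[0,0.005,0],0]]'
```

```text
time_s: 10.48
position: [0.5117, -0.096, 0.0794]
tcp_rot: [[0.81, 0.0, 0.587], [-0.587, -0.0, 0.81], [0.0, -1.0, -0.0]]
force: [1.6, 0.6, -0.5]
opening: 0.206
time_s: 10.98
position: [0.5115, -0.0958, 0.0743]
tcp_rot: [[0.81, -0.0, 0.587], [-0.587, -0.0, 0.81], [-0.0, -1.0, -0.0]]
force: [2.3, 0.0, -0.7]
opening: 0.203
```

```bash
python3 -m inch '[[[0,0.001,0],0],[[0,0.002,0],0],[[0,0.003,0],0],[[0,0.004,0],0],[[0,0.004,0],0]]'
python3 -m inch '[[[0,0.001,0],0],[[0,0.002,0],0],[[0,0.003,0],0],[[0,0.003,0],0]]'
```

```text
time_s: 11.4
position: [0.5116, -0.0959, 0.0704]
tcp_rot: [[0.81, -0.0, 0.587], [-0.587, -0.0, 0.81], [0.0, -1.0, -0.0]]
force: [1.8, 0.5, -1.0]
opening: 0.202
time_s: 11.73
position: [0.5116, -0.0959, 0.0674]
tcp_rot: [[0.81, -0.0, 0.587], [-0.587, -0.0, 0.81], [0.0, -1.0, -0.0]]
force: [2.0, -0.5, -0.6]
opening: 0.202
```

```bash
python3 -m inch '[[[0,0.001,0],0],[[0,0.002,0],0],[[0,0.003,0],0],[[0,0.004,0],0],[[0,0.005,0],0],[[0,0.005,0],0]]'
python3 -m inch '[[[0,0.001,0],0],[[0,0.002,0],0],[[0,0.003,0],0],[[0,0.004,0],0],[[0,0.005,0],0],[[0,0.005,0],0]]'
```

```text
time_s: 12.23
position: [0.5116, -0.0959, 0.0623]
tcp_rot: [[0.81, 0.0, 0.587], [-0.587, -0.0, 0.81], [0.0, -1.0, -0.0]]
force: [2.8, -1.7, -2.4]
opening: 0.203
time_s: 12.73
position: [0.5116, -0.0959, 0.0574]
tcp_rot: [[0.81, 0.0, 0.587], [-0.587, -0.0, 0.81], [0.0, -1.0, -0.0]]
force: [2.1, -1.0, -0.8]
opening: 0.203
```

```bash
python3 -m inch '[[[0,0.0005,0],0],[[0,0.001,0],0],[[0,0.0015,0],0],[[0,0.0015,0],0]]'
python3 -m inch '[[[0,0.0005,0],0],[[0,0.001,0],0],[[0,0.001,0],0]]'
```

```text
time_s: 13.07
position: [0.5116, -0.0958, 0.056]
tcp_rot: [[0.81, 0.0, 0.587], [-0.587, -0.0, 0.81], [0.0, -1.0, 0.0]]
force: [2.7, -0.7, -0.9]
opening: 0.204
time_s: 13.32
position: [0.5116, -0.0958, 0.055]
tcp_rot: [[0.81, 0.0, 0.587], [-0.587, -0.0, 0.81], [0.0, -1.0, 0.0]]
force: [2.7, -0.5, -1.0]
opening: 0.199
```

```bash
python3 -m inch '[[[0,0.0005,0],0],[[0,0.001,0],0],[[0,0.001,0],0],[[0,0.001,0],0]]'
python3 - <<'E'
from h import *
snap('side','side4')
import cv2
a=cv2.imread('pics/side4.png')[230:350,200:340]; cv2.imwrite('pics/side4z.png',cv2.resize(a,None,fx=5,fy=5,interpolation=2))
E
```

```text
time_s: 13.65
position: [0.5116, -0.0958, 0.055]
tcp_rot: [[0.81, 0.0, 0.587], [-0.587, -0.0, 0.81], [0.0, -1.0, 0.0]]
force: [2.2, -1.1, 7.3]
opening: 0.203
```

View pics/side4z.png

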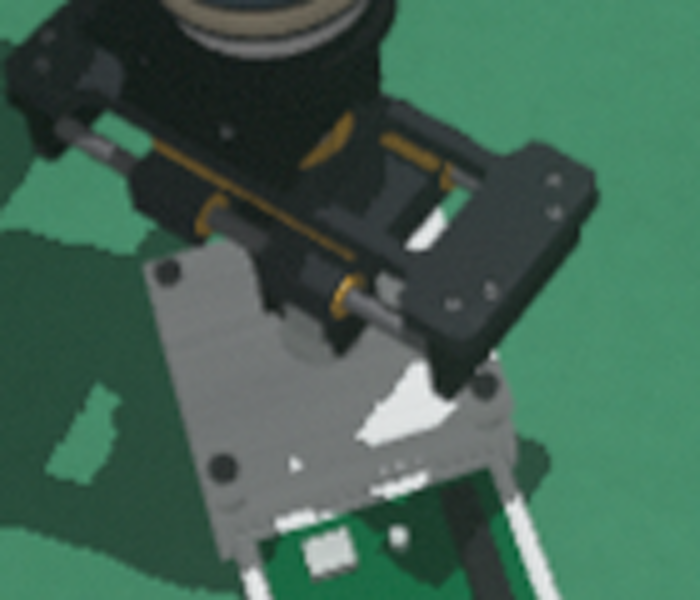

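The force jumped 8 N at exactly the expected height, and the side view shows the collar at (305,340) down on the cover. I'll press a touch more, release and rise.

```bash
python3 -m inch '[[[0,0.0005,0],0],[[0,0.0008,0],0],[[0,0.0008,0],0],[[0,0.0008,0],0]]'
python3 -m inch '[[[0,-0.0012,0],0],[[0,-0.0018,0],0],[[0,-0.0018,0],0],[[0,-0.0018,0],0],[[0,-0.0018,0],0],[[0,-0.0018,0],0]]' -0.15
python3 -m inch '[[[0,-0.01,0],0],[[0,-0.03,0],0],[[0,-0.06,0],0],[[0,-0.09,0],0],[[0,-0.12,0],0],[[0,-0.13,0],0],[[0,-0.13,0],0]]'
python3 -m inch '[[[0,0,-0.03],0],[[0,0,-0.06],0],[[0,0,-0.06],0],[[0,0,-0.06],0]]'
python3 - <<'E'
from h import *
np.set_printoptions(precision=4,suppress=True)
for n in('wrist','top','side'):
    c=snap(n,n+'5'); P=cloud(c)
    d=np.linalg.norm(P[...,:2]-[.5118,-.0955],axis=-1); z=P[...,2]
    for nm,m in(('head',(d<.013)&(z>.074)),('collar',(d<.0155)&(d>.005)&(z>.047)&(z<.054)),('cover',(d>.022)&(d<.035)&(abs(z-.045)<.006))):
        if m.sum(): print(n,nm,m.sum(),np.nanmedian(P[m],0))
    m=(d<.013)&(z>.074)
    if m.sum()>8:
        q=P[m]; A=np.c_[q[:,:2]-q[:,:2].mean(0),np.ones(len(q))]; print('tilt',np.degrees(np.linalg.lstsq(A,q[:,2],rcond=None)[0][:2]))
E
```

```text
time_s: 14.03
position: [0.5117, -0.0958, 0.0549]
tcp_rot: [[0.81, 0.001, 0.587], [-0.587, -0.0, 0.81], [0.001, -1.0, 0.0]]
force: [-0.3, -0.3, 12.6]
opening: 0.203
time_s: 14.53
position: [0.511, -0.0955, 0.0546]
tcp_rot: [[0.81, -0.001, 0.587], [-0.587, 0.001, 0.81], [-0.002, -1.0, -0.0]]
force: [0.3, 0.2, 0.2]
opening: 0.536
time_s: 15.12
position: [0.5134, -0.0965, 0.1883]
tcp_rot: [[0.81, 0.007, 0.587], [-0.587, -0.003, 0.81], [0.007, -1.0, 0.002]]
force: [0.0, 0.4, -0.1]
opening: 0.576
time_s: 15.45
position: [0.4749, -0.1446, 0.1837]
tcp_rot: [[0.808, -0.003, 0.589], [-0.589, 0.002, 0.808], [-0.003, -1.0, -0.0]]
force: [0.3, 0.2, 0.5]
opening: 0.577
wrist head 589 [ 0.5116 -0.0957  0.0816]
wrist collar 418 [ 0.5152 -0.0906  0.0497]
wrist cover 3241 [ 0.5133 -0.0939  0.0447]
tilt [-0.2331  0.9368]
top head 1140 [ 0.5106 -0.0955  0.5124]
top collar 51 [ 0.51   -0.0868  0.051 ]
top cover 459 [ 0.5123 -0.096   0.0458]
tilt [-282.4805 -381.7108]
side head 135 [ 0.5095 -0.1033  0.5342]
side collar 62 [ 0.5146 -0.1035  0.0509]
side cover 505 [ 0.5193 -0.1045  0.0458]
tilt [-1406.4277  -571.8964]
```

```bash
python3 -c "
import cv2,numpy as np
w=cv2.imread('pics/wrist5.png');s=cv2.imread('pics/side5.png');cv2.imwrite('pics/f5.png',np.vstack([cv2.resize(w,(480,300)),cv2.resize(s,(480,300))]))"
```

```text
(no output)
```

View pics/f5.png

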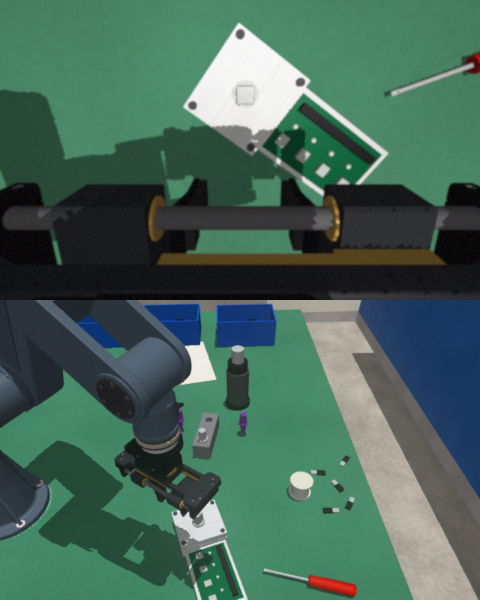

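The wrist view shows the pin upright at (245,95), with its head at 82 mm and its collar top at 50 mm, as expected when fully home. The side view shows the gauge still in its socket at (203,435), and everything it shows undisturbed.

```bash
python3 -c "
from rig import bot
s=bot.read_state(); print(s['time_s'],s['qvel'],s['force']); bot.hand_in()"
```

```text
15.6 [ 0.51594358 -0.1869859  -0.33865725 -0.06263487  0.09856234 -0.11539623] [-0.23139552 -0.94759526  0.74921897]
the job is handed in; nothing more can be done
```

I took the square-headed pin from the stand, pressed it fully home in the jig, released it, and handed the job in at 15.6 s.

- **Finding the ring:** I landed the nose gently on the ring at about 3 N. I didn't feel around for the direction. The wrist camera could see the ring's hole through the cover, about 30° from world +x, so I shifted the nose that way and it dropped in.
- **Pulling it into line:** Carrying the nose back to the middle took the ring along, with about 2 N of sideways force. I then pressed down in stages until the collar seated. The highest push I read was 12.6 N, against the 35 N limit.

**Last checks (wrist camera):**
- The head top is at 82 mm against 80 mm expected plus the 2 mm tip height.
- The collar top is at 50 mm, flat on the 45 mm cover.
- The pin is centred on the hole within about 1 mm. The fitted tilt is about 1° or less, which is within depth noise.
- The gauge and the other things in the last side view looked undisturbed, though the arm hid some of the purple look-alikes there.

My automatic head-height and tilt readings from the top and side cameras were unusable. The filter picked up the arm above the pin, so I ignored them. Their collar and cover heights agree with the wrist camera.

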